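Lay a sample bottle down in the shaker and clamp it

ROBOT

A 7-joint arm with a two-finger parallel gripper is mounted at the origin on a cart in front of the work surface, level with it; the furniture and walls round the work are solid. World frame = base frame: x ahead of the robot, y to its left, z up, the work surface at z = 0. Lengths are in m, angles in rad, forces in N, time in s.
With the tool pointing down it reaches from about 0.425 to 0.8 m from the base axis. Payload 8.3 kg.
Tool frame: the origin (TCP) lies at the very end of the fingers, on their centre line; the grasp point (between the pads) lies 19 mm behind it (arm.grip_point_offset is the z of the grasp point in the tool frame, in m); z points along the fingers, y is the line along which they close (so a half turn about z gives the same grasp; the last joint's range is limited). The gripper opens to 85 mm and grips with 20 to 120 N. Pads are 22 mm wide; open, the fingers measure 114 mm over their backs; the gripper's body (76 mm by 85 mm) begins 54 mm behind the grasp point. The pads swing forward as they close: fully open they stand 13 mm farther back than shut.
Start: joints at [1.186, 0.383, 0.016, 1.37, -0.006, 1.388, -0.046], TCP at [0.198, -0.593, 0.231] pointing down, gripper open.
Joint ranges: [-2.95, 2.95], [-0.25, 2.06], [-1.52, 1.56], [0.18, 2.33], [-1.44, 4.58], [0.02, 2.06], [-3.01, 3.01]. Speed limits (rad/s): [2.39, 2.39, 3.01, 3.01, 3.14, 3.14, 3.14].

INTERFACE

Orientations are given as [roll, pitch, yaw] about the fixed x, y, z axes, in that order (R = Rz(yaw) Ry(pitch) Rx(roll)).
In Python, from rig import arm gives the robot as it stands.
- The arm moves only by the shell command python3 -m pendant 'ROWS' [FORCE]. ROWS is JSON, a list of rows, each an object of numbers: "dx", "dy", "dz": the shift along the tool's x, y, z in mm; "ax", "ay", "az": the turn, a rotation vector about the tool's x, y, z in degrees; "gripper": the opening in per cent of the stroke, from 0 (shut) to 100 (fully open). In form: [{"dx": .., "dy": .., "dz": .., "ax": .., "ay": .., "az": .., "gripper": ..}, ...]. A call has 1 to 10 rows; each row is the pose to reach, as a shift and turn from the pose commanded when the call began, along the tool's axes at that moment; what a row does not reach only later rows make up. A row lasts 1/10 s, in which the tool goes at most 50 mm and 8.59 degrees, less where a joint would pass 70% of its speed; a pose out of reach is approached as far as the arm can. A call with a gripper value outside its range is refused whole. The fingers move at their own pace and stop on an object; FORCE is the grip in N (left out, the last holds). Time passes only in rows, so rows that repeat a pose let the fingers close. It gives the time, the measured TCP pose, the force, the opening and the grip force at its end, in the units of the state.
- arm.get_obs(): the state, without advancing time (a new reading comes with each control period).
- arm.capture(name): name is "scene" or "top"; returns a dict with "pixels" (384x512x3 uint8, blue, green, red), "camera_matrix" (3x3 intrinsics, pixels), "world_from_camera" (4x4, takes a point from camera to world coordinates). Camera axes: x right, y up, looking along -z (the intrinsics and any distortion apply to the point x, -y, -z); pixel columns grow to the right and rows downward; lengths in m; the calibration is good to about 2 mm. A picture is of the moment at which its call begins. There is no depth.
- arm.finish_job(): hands the job in; it is judged then, once.
The state is a dict: "t": time; "joint_positions": joint angles; "qd": joint speeds; "joint_efforts": joint torques, N m; "ee_pos": TCP position; "orientation": TCP orientation; "contact_force": force on the tool from outside, world axes, zero at the start; "wrist_torque": the same for the moment, N m; "grip_width": finger opening in m; "grasp_force": force on a finger pad.
Only numpy, scipy, OpenCV 4.12 (cv2) and the standard library are available. Lean on these libraries where they do the work, as an engineer would, in place of code of your own. Each camera call takes 0.05 s, during which the arm holds its last target. There are 200 camera calls.

TASK

Get the standing sample bottle ready for shaking, like the one lying beside it: push it over with the fingertips so that it goes down together with its swing-down carrier, slowly and gently, until the carrier lies fully on its rubber stops. Then push that lane's sliding clamp bar until its rubber face rests against the bottle's cap. Only push: never take the bottle or the bar between the fingers, keep the bottle seated in its carrier, and leave the loose things round the shaker standing where they are.

Things in the scene. Friction and masses are not known exactly. Their poses are not given: they have to be found in the camera images.
- shaker: White bench shaker 186 x 296 x 60 mm, fixed. Origin: centre of its underside. Its x axis points from the control panel to its back, its y axis left along its long side. Its platform (60 mm above the bench) has two lanes along y: the working lane at x = -43 mm, near the robot; at x = +43 mm a like bottle (fixed) already lies clamped, its top 142 mm above the bench. All on it turns with it.
- hinge (a point): Centre of the working carrier's hinge line, fixed on the shaker, 74 mm above the bench; the line runs along the shaker's x. The bottle is tipped about it towards the shaker's +y. Upright, the bottle's side to push (its -y side) is 68 mm from the hinge line; lying, that side is on top, 68 mm above it, and the cap's end is 142 mm from the hinge line along +y.
- carrier (a joint): Angle of the working carrier, 0 upright (start), 1.571 lying on two rubber stops. The stiff friction hinge (0.36 N m, damping small) stays where it is left, so the bottle does not fall by itself; 4 to 7 N at 95 mm up the bottle moves it. Gentle: a swing of 2 s or more, never above 1.5 rad/s once past 0.2 rad.
- sample_a: Working bottle: square, clear, part filled, white round screw cap, loose in its carrier, 0.12 to 0.25 kg. 62 x 62 x 142 mm: square body to about 110 mm, rounded shoulders, cap 48 mm across from 118 to 142 mm. Origin: centre of its underside; z axis towards the cap.
- sample_mid (a point): Centre of the working bottle, half-way up its 142 mm.
- seat (a point): Point of the working carrier where the bottle's centre lies when seated; swings with it. The carrier is an L of 4 mm aluminium, 73 mm wide: a foot plate under the bottle, its top level with the hinge, and a back plate at the bottle's +y side, 118 mm high. Its side cheeks reach at most 37 mm from the hinge towards -y (71 mm in the lowest 16 mm), up to 85 mm above the foot plate.
- clamp (a joint): Travel of the working lane's clamp bar from its far end (0, near the shaker's +y end) towards the cap (-y), in m, at most 0.062. Slides with about 2 N of friction, stays where it is left. It meets the cap of the lying bottle at about 0.058; starts 25 to 58 mm short of that.
- clamp_face (a point): Centre of the rubber face (66 x 40 mm) of the working lane's clamp bar, looking to the shaker's -y, 90 mm above the bench; axes as the shaker's. The bar is 74 mm wide along x and 12 mm thick (its back, where it is pushed, lies 12 mm to +y of this point); its top is 114 mm above the bench.
- spare_bottle: Empty square bottle 62 x 62 x 142 mm, standing on the bench to the right; leave alone. Origin: centre of underside.
- small_beaker: Small beaker, 58 mm across, 70 mm high, standing on the bench left of the shaker; leave alone. Origin: centre of underside.
- dropper: Amber dropper bottle, 33 mm across, 102 mm high, standing on the bench to the right; leave alone. Origin: centre of underside.
- tape_roll: Roll of wide tape lying flat, 96 mm across, 48 mm high, in front to the right; leave alone. Origin: centre of underside.

How it is judged:
By the outcome, as a careful person would: the job done as asked, in the order asked, and still so for the second after the job is handed in, with the robot touching nothing.
It also fails if it takes over 51 s, if anything falls off the work surface, if the arm or the gripper's body presses on something with over 40 N, if the wrist force passes 120 N, or if a joint passes its speed limit or range.

## Working session

There is one attempt and no reset: what is moved stays moved. The work goes in short steps, Python scripts to look and compute and a shell command to move; the robot and the scene stay as the last step left them, time stands still between calls to the robot, and variables do not carry over. Pictures are saved under pics/ and viewed, at most 10 in all, crops included, and the job is handed in when it is done.

```bash
mkdir -p pics
python3 - <<'E'
from rig import arm
import cv2
for n in("scene","top"):
    c=arm.capture(n);cv2.imwrite(f"pics/{n}0.png",cv2.resize(c["pixels"],(800,600),interpolation=cv2.INTER_CUBIC));print(c["camera_matrix"],c["world_from_camera"].round(3) if hasattr(c["world_from_camera"],'round') else c["world_from_camera"],[k for k in c])
o=arm.get_obs();print(o)
E
```

```text
[[459.38347177   0.         263.3622344 ]
 [  0.         459.38347177 191.81080557]
 [  0.           0.           1.        ]] [[-0.74   0.479 -0.473 -0.14 ]
 [-0.673 -0.508  0.539  0.716]
 [ 0.018  0.716  0.697  1.021]
 [ 0.     0.     0.     1.   ]] ['pixels', 'camera_matrix', 'world_from_camera']
[[392.76770272   0.         254.1879529 ]
 [  0.         392.76770272 195.21583264]
 [  0.           0.           1.        ]] [[-0.003  0.992 -0.124  0.353]
 [-1.    -0.005 -0.008  0.01 ]
 [-0.009  0.124  0.992  1.116]
 [ 0.     0.     0.     1.   ]] ['pixels', 'camera_matrix', 'world_from_camera']
{'t': 0.1, 'joint_positions': array([ 1.18608088,  0.38417222,  0.01639977,  1.37104689, -0.00631462,
        1.3882184 , -0.04649825]), 'qd': array([-0.00042343, -0.001539  ,  0.00068409, -0.00240886, -0.00064608,
       -0.00162079, -0.00020318]), 'joint_efforts': array([ 3.91643160e-03, -6.29129934e+01,  8.48291516e-01, -3.72754025e+01,
        1.69001258e-02,  1.04937813e-02, -6.02616001e-05]), 'ee_pos': array([ 0.19756205, -0.5924689 ,  0.23036875]), 'orientation': array([-3.13979714e+00,  2.21488361e-05,  3.21855040e-01]), 'contact_force': array([-0.51584027, -0.16817887,  0.05337891]), 'wrist_torque': array([ 0.00351828, -0.02557426,  0.00350148]), 'grasp_force': 0.0, 'grip_width': 0.08570086100574399}
```

View pics/scene0.png

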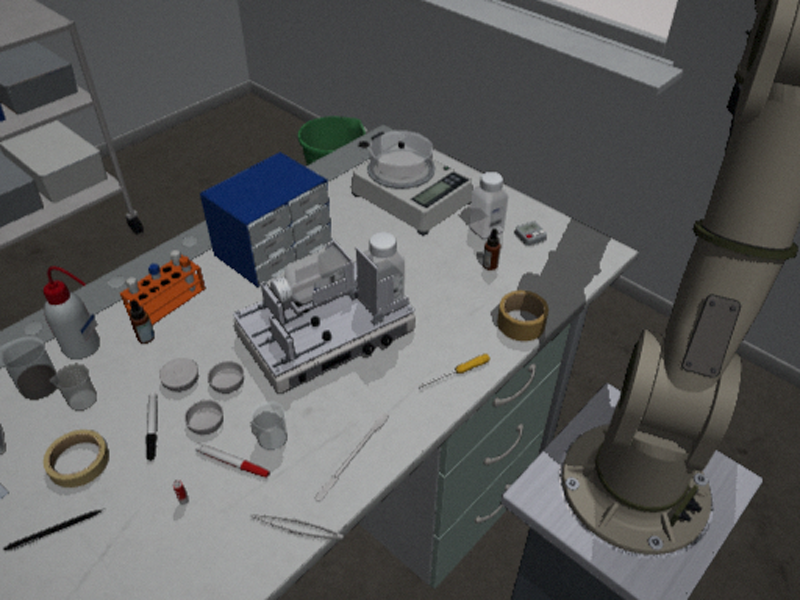

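View pics/top0.png

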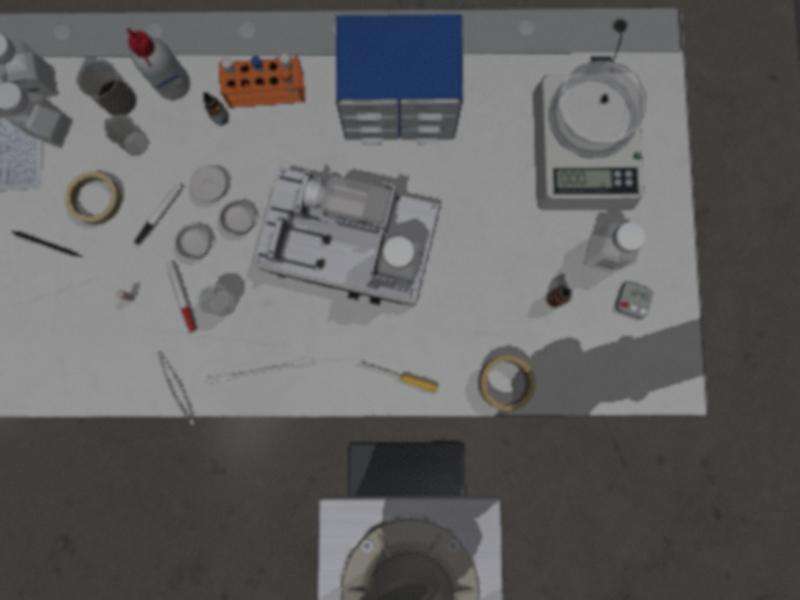

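The pictures show the shaker near (350,235) in the 800x600 top view. The working bottle's cap is at about (398,252), the clamp bar is at about (278,240) and the lying bottle is at about (345,198). Next I'll enlarge it.

Run:
```python
import cv2
from rig import arm
a=arm.capture("top")["pixels"][100:205,155:295];b=arm.capture("scene")["pixels"][140:260,140:280]
cv2.imwrite("pics/t1.png",cv2.resize(a,None,fx=5.5,fy=5.5,interpolation=cv2.INTER_CUBIC))
cv2.imwrite("pics/s1.png",cv2.resize(b,None,fx=5,fy=5,interpolation=cv2.INTER_CUBIC))
```

```text
(no output)
```

View pics/t1.png

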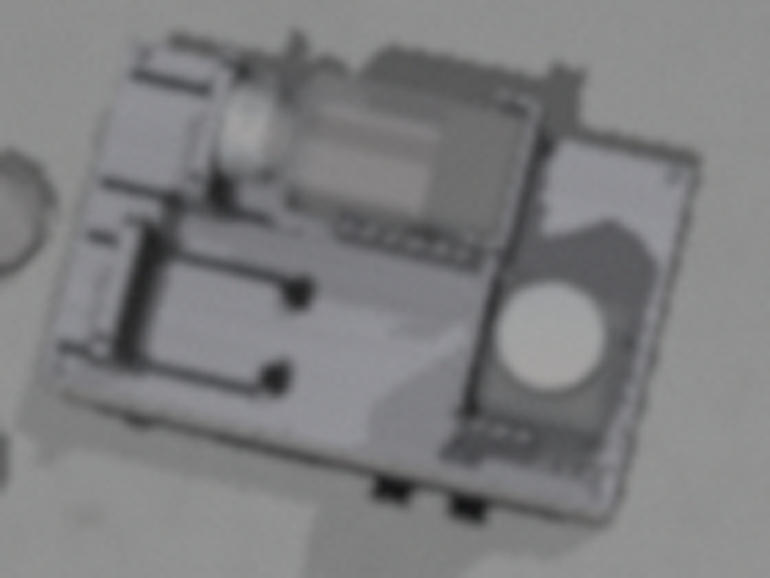

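View pics/s1.png

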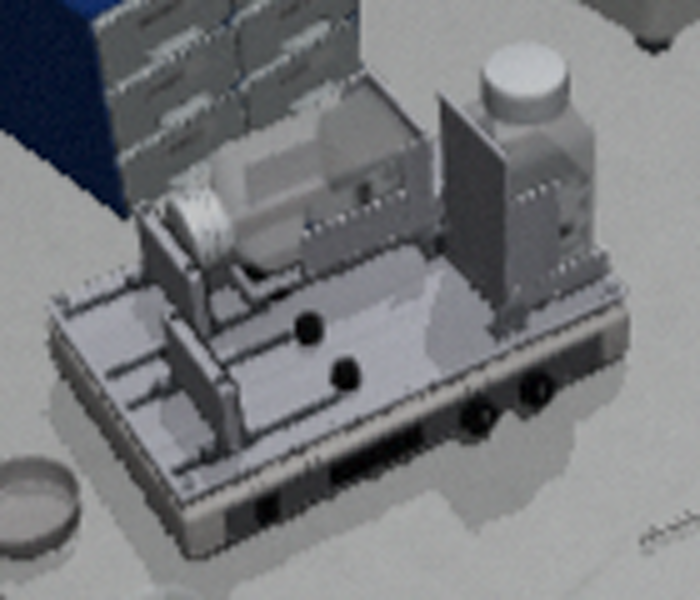

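```bash
cat > geo.py <<'E'
import numpy as np
from rig import arm
C={n:arm.capture(n) for n in("top","scene")}
def ray(n,u,v,z):
    c=C[n];K=c["camera_matrix"];T=np.array(c["world_from_camera"])
    d=T[:3,:3]@np.array([(u-K[0][2])/K[0][0],-(v-K[1][2])/K[1][1],-1.]);p=T[:3,3]
    return (p+d*(z-p[2])/d[2])[:2]
top=lambda u,v,z:ray("top",155+(u+.5)/5.5-.5,100+(v+.5)/5.5-.5,z)
sc=lambda u,v,z:ray("scene",140+(u+.5)/5-.5,140+(v+.5)/5-.5,z)
E
python3 - <<'E'
from geo import *
P=dict(bl=top(135,40,.06),br=top(697,158,.06),fr=top(607,520,.06),fl=top(55,390,.06))
for k,v in P.items():print(k,v.round(4))
n=np.linalg.norm
print("sides",n(P['bl']-P['br']),n(P['fl']-P['fr']),n(P['bl']-P['fl']),n(P['br']-P['fr']))
c=sum(P.values())/4
d=(P['bl']-P['br'])+(P['fl']-P['fr']);yaw=np.arctan2(-d[0],d[1])
print("c",c,"yaw",yaw)
R=np.array([[np.cos(yaw),-np.sin(yaw)],[np.sin(yaw),np.cos(yaw)]])
for nm,p in dict(cap=top(551,335,.216),capS=sc(526,70,.216),bar1=top(155,225,.114),bar2=top(125,360,.114),barL1=top(133,225,.114),barL2=top(100,355,.114),
  sb1=sc(165,320,.114),sb2=sc(220,382,.114),sf1=sc(190,318,.114),sf2=sc(243,380,.114),backtop1=top(540,100,.192),bt=top(470,415,.192),scfl=sc(190,502,.06),scfr=sc(628,290,.06),scbl=sc(52,305,.06)).items():
    print(nm,p.round(4),"shaker frame",(R.T@(p-c)).round(4))
E
```

```text
bl [0.735  0.2277]
br [ 0.6715 -0.0568]
fr [ 0.4881 -0.0103]
fl [0.5546 0.2639]
sides 0.2914949160180784 0.28212498248277695 0.18397889078374483 0.18921925300125275
c [0.61229799 0.10610878] yaw -0.2284834236676049
cap [0.5475 0.016 ] shaker frame [-0.0427 -0.1025]
capS [0.5434 0.0185] shaker frame [-0.0473 -0.101 ]
bar1 [0.6239 0.2051] shaker frame [-0.0111  0.0991]
bar2 [0.5585 0.2181] shaker frame [-0.0777  0.0969]
barL1 [0.624  0.2157] shaker frame [-0.0134  0.1093]
barL2 [0.561 0.23 ] shaker frame [-0.078  0.109]
sb1 [0.6244 0.2212] shaker frame [-0.0143  0.1149]
sb2 [0.5672 0.2309] shaker frame [-0.0722  0.1114]
sf1 [0.6156 0.2109] shaker frame [-0.0205  0.1028]
sf2 [0.5593 0.2216] shaker frame [-0.0777  0.1005]
backtop1 [0.6585 0.0206] shaker frame [ 0.0644 -0.0728]
bt [0.5174 0.0514] shaker frame [-0.08   -0.0748]
scfl [0.5539 0.2707] shaker frame [-0.0942  0.1471]
scfr [ 0.4905 -0.0113] shaker frame [-0.0921 -0.1419]
scbl [0.7273 0.2289] shaker frame [0.0842 0.1457]
```

```bash
cat > go.py <<'E'
import sys,numpy as np
from rig import arm
from scipy.spatial.transform import Rotation as Ro
# args: shaker-frame x y, z (m). prints tool-frame shift to TCP there, tool x = shaker y
c=np.array([.6123,.1061]);yaw=-.2285
a=np.array([[np.cos(yaw),-np.sin(yaw)],[np.sin(yaw),np.cos(yaw)]])
x,y,z=map(float,sys.argv[1:4]);o=arm.get_obs()
R=Ro.from_euler("xyz",o["orientation"]);p=np.array([*(c+a@[x,y]),z])
Rt=Ro.from_euler("xyz",[np.pi,0,yaw+np.pi/2])
print("world",p.round(4),"d",(R.inv().apply(p-o["ee_pos"])*1e3).round(1),"turn",np.degrees((R.inv()*Rt).as_rotvec()).round(2))
print("now shaker",(a.T@(o["ee_pos"][:2]-c)).round(4),o["ee_pos"][2].round(4),"F",o["contact_force"].round(1),"t",o["t"])
E
python3 go.py -.043 -.185 .25;python3 go.py -.043 -.22 .25
```

```text
world [ 0.5285 -0.0644  0.25  ] d [ 481.  -396.6  -18.8] turn [-4.000e-02 -2.000e-02 -5.847e+01]
now shaker [-0.2456 -0.7746] 0.2309 F [-0.   0.3  0. ] t 0.3
world [ 0.5206 -0.0984  0.25  ] d [ 462.7 -366.8  -18.8] turn [-4.000e-02 -2.000e-02 -5.847e+01]
now shaker [-0.2456 -0.7746] 0.2309 F [-0.   0.3  0. ] t 0.3
```

```bash
python3 -m pendant '[{"dx":30,"dy":-24,"dz":-19,"az":-6,"gripper":0},{"dx":70,"dy":-56,"dz":-19,"az":-13,"gripper":0},{"dx":120,"dy":-95,"dz":-19,"az":-20,"gripper":0},{"dx":170,"dy":-135,"dz":-19,"az":-27,"gripper":0},{"dx":220,"dy":-174,"dz":-19,"az":-34,"gripper":0},{"dx":270,"dy":-214,"dz":-19,"az":-41,"gripper":0},{"dx":320,"dy":-254,"dz":-19,"az":-48,"gripper":0},{"dx":370,"dy":-293,"dz":-19,"az":-55,"gripper":0},{"dx":420,"dy":-333,"dz":-19,"az":-58.5,"gripper":0},{"dx":463,"dy":-367,"dz":-19,"az":-58.5,"gripper":0}]'; python3 go.py -.043 -.175 .167
```

```text
world [ 0.5308 -0.0546  0.167 ] d [ 486.2 -405.1   64.2] turn [-4.000e-02 -2.000e-02 -5.847e+01]
now shaker [-0.2456 -0.7746] 0.2309 F [-0.   0.3  0. ] t 0.3$[0]: bad value
```

```bash
python3 -m pendant '[{"dx":30,"dy":-24,"dz":-19,"ax":0,"ay":0,"az":-6,"gripper":0},{"dx":70,"dy":-56,"dz":-19,"ax":0,"ay":0,"az":-13,"gripper":0},{"dx":120,"dy":-95,"dz":-19,"ax":0,"ay":0,"az":-20,"gripper":0},{"dx":170,"dy":-135,"dz":-19,"ax":0,"ay":0,"az":-27,"gripper":0},{"dx":220,"dy":-174,"dz":-19,"ax":0,"ay":0,"az":-34,"gripper":0},{"dx":270,"dy":-214,"dz":-19,"ax":0,"ay":0,"az":-41,"gripper":0},{"dx":320,"dy":-254,"dz":-19,"ax":0,"ay":0,"az":-48,"gripper":0},{"dx":370,"dy":-293,"dz":-19,"ax":0,"ay":0,"az":-55,"gripper":0},{"dx":420,"dy":-333,"dz":-19,"ax":0,"ay":0,"az":-58.5,"gripper":0},{"dx":463,"dy":-367,"dz":-19,"ax":0,"ay":0,"az":-58.5,"gripper":0}]'; python3 go.py -.043 -.175 .167
```

```text
t: 1.3
ee_pos: [0.4655, -0.1823, 0.2507]
orientation: [3.141, 0.0, 1.345]
contact_force: [0.9, -0.7, 0.3]
grip_width: -0.0
grasp_force: 0.0
world [ 0.5308 -0.0546  0.167 ] d [139.1  34.9  83.6] turn [0.05 0.02 0.14]
now shaker [-0.0776 -0.3141] 0.2507 F [ 0.9 -0.7  0.3] t 1.3
```

```bash
python3 -m pendant '[{"dx":30,"dy":20,"dz":20,"ax":0,"ay":0,"az":0,"gripper":0},{"dx":60,"dy":35,"dz":45,"ax":0,"ay":0,"az":0,"gripper":0},{"dx":85,"dy":35,"dz":65,"ax":0,"ay":0,"az":0,"gripper":0},{"dx":100,"dy":35,"dz":75,"ax":0,"ay":0,"az":0,"gripper":0},{"dx":100,"dy":35,"dz":82,"ax":0,"ay":0,"az":0,"gripper":0},{"dx":100,"dy":35,"dz":82,"ax":0,"ay":0,"az":0,"gripper":0}]'; python3 go.py -.043 -.155 .167
python3 - <<'E'
import cv2
from rig import arm
b=arm.capture("scene")["pixels"][110:260,130:330];t=arm.capture("top")["pixels"][90:240,150:350]
import numpy as np
cv2.imwrite("pics/s2.png",cv2.resize(np.vstack([b,t]),None,fx=2,fy=2,interpolation=cv2.INTER_CUBIC))
E
```

```text
t: 1.9
ee_pos: [0.5209, -0.0951, 0.1675]
orientation: [-3.14, 0.0, 1.343]
contact_force: [-0.1, -1.0, 0.6]
grip_width: 0.0002
grasp_force: 0.0
world [ 0.5353 -0.0351  0.167 ] d [61.7  0.4  0.5] turn [-0.08  0.02  0.04]
now shaker [-0.0434 -0.2167] 0.1675 F [-0.1 -1.   0.6] t 1.9
```

View pics/s2.png

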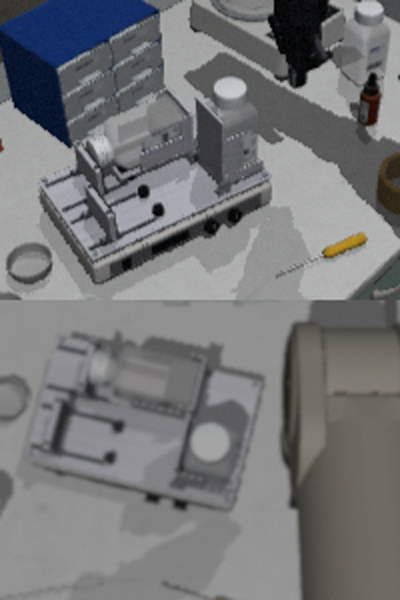

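The fingers, at about (297,80) in the upper crop, are shut and stand clear behind the bottle's push side, in line with it. Next I'll move in to touch the bottle.

```bash
python3 -m pendant '[{"dx":20,"dy":0,"dz":0,"ax":0,"ay":0,"az":0,"gripper":0},{"dx":40,"dy":0,"dz":0,"ax":0,"ay":0,"az":0,"gripper":0},{"dx":55,"dy":0,"dz":0,"ax":0,"ay":0,"az":0,"gripper":0},{"dx":62,"dy":0,"dz":0,"ax":0,"ay":0,"az":0,"gripper":0},{"dx":65,"dy":0,"dz":0,"ax":0,"ay":0,"az":0,"gripper":0},{"dx":67,"dy":0,"dz":0,"ax":0,"ay":0,"az":0,"gripper":0},{"dx":69,"dy":0,"dz":0,"ax":0,"ay":0,"az":0,"gripper":0},{"dx":70.5,"dy":0,"dz":0,"ax":0,"ay":0,"az":0,"gripper":0},{"dx":72,"dy":0,"dz":0,"ax":0,"ay":0,"az":0,"gripper":0},{"dx":72,"dy":0,"dz":0,"ax":0,"ay":0,"az":0,"gripper":0}]'; python3 go.py -.043 -.145 .169
```

```text
t: 3.0
ee_pos: [0.5378, -0.0243, 0.1683]
orientation: [3.142, -0.0, 1.343]
contact_force: [-0.1, 0.3, -0.9]
grip_width: -0.0002
grasp_force: 0.0
world [ 0.5376 -0.0254  0.169 ] d [-1.1 -0.  -0.7] turn [ 0.   -0.01  0.03]
now shaker [-0.043  -0.1439] 0.1683 F [-0.1  0.3 -0.9] t 3.0
```

```bash
python3 -m pendant '[{"dx":1.5,"dy":0,"dz":0,"ax":0,"ay":0,"az":0,"gripper":0},{"dx":3,"dy":0,"dz":0,"ax":0,"ay":0,"az":0,"gripper":0},{"dx":4.5,"dy":0,"dz":0,"ax":0,"ay":0,"az":0,"gripper":0},{"dx":6,"dy":0,"dz":0,"ax":0,"ay":0,"az":0,"gripper":0},{"dx":6,"dy":0,"dz":0,"ax":0,"ay":0,"az":0,"gripper":0}]'; python3 go.py -.043 -.145 .169
```

```text
t: 3.5
ee_pos: [0.5393, -0.0208, 0.1688]
orientation: [3.141, 0.003, 1.341]
contact_force: [-2.2, -6.5, 5.7]
grip_width: 0.0001
grasp_force: 3.8
world [ 0.5376 -0.0254  0.169 ] d [-4.9 -0.6 -0.1] turn [ 0.06  0.15 -0.1 ]
now shaker [-0.0424 -0.1402] 0.1688 F [-2.2 -6.5  5.7] t 3.5
```

```bash
python3 -c "
import numpy as np
f=lambda t:(-66*np.cos(t)+95*np.sin(t),66*np.sin(t)+95*np.cos(t))
y0=f(np.radians(2))[0]
for i in range(0,95,2):
    y,z=f(np.radians(2+i)); print(2+i,'dx',round(y-y0,1),'dz',round(95-z,1))
"
```

```text
2 dx 0.0 dz -2.2
4 dx 3.4 dz -4.4
6 dx 6.9 dz -6.4
8 dx 10.5 dz -8.3
10 dx 14.1 dz -10.0
12 dx 17.8 dz -11.6
14 dx 21.6 dz -13.1
16 dx 25.4 dz -14.5
18 dx 29.2 dz -15.7
20 dx 33.1 dz -16.8
22 dx 37.0 dz -17.8
24 dx 41.0 dz -18.6
26 dx 45.0 dz -19.3
28 dx 49.0 dz -19.9
30 dx 53.0 dz -20.3
32 dx 57.0 dz -20.5
34 dx 61.1 dz -20.7
36 dx 65.1 dz -20.7
38 dx 69.1 dz -20.5
40 dx 73.2 dz -20.2
42 dx 77.2 dz -19.8
44 dx 81.2 dz -19.2
46 dx 85.1 dz -18.5
48 dx 89.1 dz -17.6
50 dx 93.0 dz -16.6
52 dx 96.9 dz -15.5
54 dx 100.7 dz -14.2
56 dx 104.5 dz -12.8
58 dx 108.2 dz -11.3
60 dx 111.9 dz -9.7
62 dx 115.5 dz -7.9
64 dx 119.1 dz -6.0
66 dx 122.6 dz -3.9
68 dx 126.0 dz -1.8
70 dx 129.3 dz 0.5
72 dx 132.6 dz 2.9
74 dx 135.8 dz 5.4
76 dx 138.9 dz 8.0
78 dx 141.8 dz 10.7
80 dx 144.7 dz 13.5
82 dx 147.5 dz 16.4
84 dx 150.2 dz 19.4
86 dx 152.8 dz 22.5
88 dx 155.3 dz 25.7
90 dx 157.6 dz 29.0
92 dx 159.9 dz 32.4
94 dx 162.0 dz 35.8
96 dx 164.0 dz 39.3
```

```bash
python3 -m pendant '[{"dx":0.5,"dy":0,"dz":-2,"ax":0,"ay":0,"az":0,"gripper":0},{"dx":3.4,"dy":0,"dz":-4.4,"ax":0,"ay":0,"az":0,"gripper":0},{"dx":6.9,"dy":0,"dz":-6.4,"ax":0,"ay":0,"az":0,"gripper":0},{"dx":10.5,"dy":0,"dz":-8.3,"ax":0,"ay":0,"az":0,"gripper":0},{"dx":14.1,"dy":0,"dz":-10,"ax":0,"ay":0,"az":0,"gripper":0},{"dx":17.8,"dy":0,"dz":-11.6,"ax":0,"ay":0,"az":0,"gripper":0},{"dx":21.6,"dy":0,"dz":-13.1,"ax":0,"ay":0,"az":0,"gripper":0},{"dx":25.4,"dy":0,"dz":-14.5,"ax":0,"ay":0,"az":0,"gripper":0},{"dx":29.2,"dy":0,"dz":-15.7,"ax":0,"ay":0,"az":0,"gripper":0},{"dx":33.1,"dy":0,"dz":-16.8,"ax":0,"ay":0,"az":0,"gripper":0}]'; python3 go.py -.043 -.105 .186
python3 - <<'E'
import cv2,numpy as np
from rig import arm
b=arm.capture("scene")["pixels"][120:260,130:290]
cv2.imwrite("pics/s3.png",cv2.resize(b,None,fx=3,fy=3,interpolation=cv2.INTER_CUBIC))
E
```

```text
t: 4.5
ee_pos: [0.5469, 0.0141, 0.1854]
orientation: [3.141, -0.0, 1.343]
contact_force: [0.7, -4.7, 4.5]
grip_width: 0.0001
grasp_force: 2.7
world [0.5466 0.0136 0.186 ] d [-0.6 -0.1 -0.6] turn [ 0.03 -0.01  0.03]
now shaker [-0.0429 -0.1044] 0.1854 F [ 0.7 -4.7  4.5] t 4.5
```

View pics/s3.png

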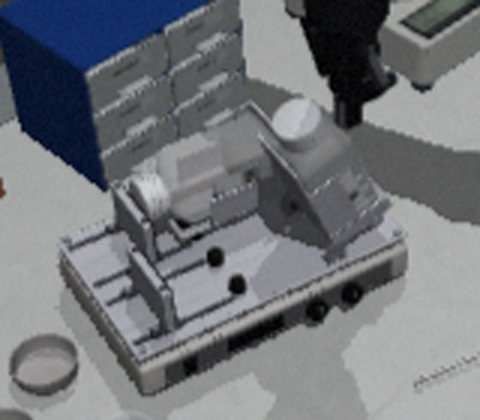

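The carrier and bottle are tilted about 20°, with the cap at (297,120). The bottle is still seated and the fingers are touching its upper side. I'll carry on along the arc.

```bash
python3 -m pendant '[{"dx":3.9,"dy":0,"dz":-1,"ax":0,"ay":0,"az":0,"gripper":0},{"dx":7.9,"dy":0,"dz":-1.8,"ax":0,"ay":0,"az":0,"gripper":0},{"dx":11.9,"dy":0,"dz":-2.5,"ax":0,"ay":0,"az":0,"gripper":0},{"dx":15.9,"dy":0,"dz":-3.1,"ax":0,"ay":0,"az":0,"gripper":0},{"dx":19.9,"dy":0,"dz":-3.5,"ax":0,"ay":0,"az":0,"gripper":0},{"dx":23.9,"dy":0,"dz":-3.7,"ax":0,"ay":0,"az":0,"gripper":0},{"dx":28,"dy":0,"dz":-3.9,"ax":0,"ay":0,"az":0,"gripper":0},{"dx":32,"dy":0,"dz":-3.9,"ax":0,"ay":0,"az":0,"gripper":0},{"dx":36,"dy":0,"dz":-3.7,"ax":0,"ay":0,"az":0,"gripper":0},{"dx":40.1,"dy":0,"dz":-3.4,"ax":0,"ay":0,"az":0,"gripper":0}]'; python3 go.py -.043 -.065 .189
```

```text
t: 5.55
ee_pos: [0.556, 0.0535, 0.1888]
orientation: [3.141, -0.001, 1.343]
contact_force: [1.9, -2.6, 4.5]
grip_width: -0.0001
grasp_force: 2.7
world [0.5557 0.0525 0.189 ] d [-1.  -0.1 -0.2] turn [ 0.03 -0.04  0.05]
now shaker [-0.0429 -0.064 ] 0.1888 F [ 1.9 -2.6  4.5] t 5.55
```

```bash
python3 -m pendant '[{"dx":4,"dy":0,"dz":0.4,"ax":0,"ay":0,"az":0,"gripper":0},{"dx":8,"dy":0,"dz":1,"ax":0,"ay":0,"az":0,"gripper":0},{"dx":11.9,"dy":0,"dz":1.7,"ax":0,"ay":0,"az":0,"gripper":0},{"dx":15.9,"dy":0,"dz":2.6,"ax":0,"ay":0,"az":0,"gripper":0},{"dx":19.8,"dy":0,"dz":3.6,"ax":0,"ay":0,"az":0,"gripper":0},{"dx":23.7,"dy":0,"dz":4.7,"ax":0,"ay":0,"az":0,"gripper":0},{"dx":27.5,"dy":0,"dz":6,"ax":0,"ay":0,"az":0,"gripper":0},{"dx":31.3,"dy":0,"dz":7.4,"ax":0,"ay":0,"az":0,"gripper":0},{"dx":35,"dy":0,"dz":8.9,"ax":0,"ay":0,"az":0,"gripper":0},{"dx":38.7,"dy":0,"dz":10.5,"ax":0,"ay":0,"az":0,"gripper":0}]'; python3 go.py -.043 -.026 .178
```

```text
t: 6.55
ee_pos: [0.5648, 0.0921, 0.1784]
orientation: [3.141, -0.002, 1.344]
contact_force: [2.3, -1.0, 6.0]
grip_width: 0.0002
grasp_force: 2.3
world [0.5645 0.0905 0.178 ] d [-1.6  0.1  0.4] turn [ 0.04 -0.1   0.1 ]
now shaker [-0.0431 -0.0244] 0.1784 F [ 2.3 -1.   6. ] t 6.55
```

```bash
python3 -m pendant '[{"dx":3.6,"dy":0,"dz":1.8,"ax":0,"ay":0,"az":0,"gripper":0},{"dx":7.2,"dy":0,"dz":3.7,"ax":0,"ay":0,"az":0,"gripper":0},{"dx":10.7,"dy":0,"dz":5.8,"ax":0,"ay":0,"az":0,"gripper":0},{"dx":14.1,"dy":0,"dz":7.9,"ax":0,"ay":0,"az":0,"gripper":0},{"dx":17.4,"dy":0,"dz":10.2,"ax":0,"ay":0,"az":0,"gripper":0},{"dx":20.7,"dy":0,"dz":12.6,"ax":0,"ay":0,"az":0,"gripper":0},{"dx":23.9,"dy":0,"dz":15.1,"ax":0,"ay":0,"az":0,"gripper":0},{"dx":27,"dy":0,"dz":17.7,"ax":0,"ay":0,"az":0,"gripper":0},{"dx":29.9,"dy":0,"dz":20.4,"ax":0,"ay":0,"az":0,"gripper":0},{"dx":32.8,"dy":0,"dz":23.2,"ax":0,"ay":0,"az":0,"gripper":0}]'; python3 go.py -.043 .0065 .155
```

```text
t: 7.55
ee_pos: [0.5719, 0.1235, 0.1548]
orientation: [-3.142, -0.001, 1.344]
contact_force: [1.6, 2.0, 4.2]
grip_width: 0.0001
grasp_force: 2.3
world [0.5719 0.1222 0.155 ] d [-1.3  0.3 -0.2] turn [-0.   -0.06  0.08]
now shaker [-0.0433  0.0078] 0.1548 F [1.6 2.  4.2] t 7.55
```

```bash
python3 -m pendant '[{"dx":2.8,"dy":0,"dz":2.9,"ax":0,"ay":0,"az":0,"gripper":0},{"dx":5.5,"dy":0,"dz":5.9,"ax":0,"ay":0,"az":0,"gripper":0},{"dx":8.1,"dy":0,"dz":9,"ax":0,"ay":0,"az":0,"gripper":0},{"dx":10,"dy":0,"dz":11,"ax":0,"ay":0,"az":0,"gripper":0},{"dx":11,"dy":0,"dz":13,"ax":0,"ay":0,"az":0,"gripper":0},{"dx":11.5,"dy":0,"dz":14,"ax":0,"ay":0,"az":0,"gripper":0},{"dx":11.5,"dy":0,"dz":14,"ax":0,"ay":0,"az":0,"gripper":0}]'; python3 go.py -.043 .018 .141
```

```text
t: 8.25
ee_pos: [0.5745, 0.1337, 0.1412]
orientation: [3.141, 0.0, 1.343]
contact_force: [1.3, 1.6, 6.4]
grip_width: -0.0001
grasp_force: 3.1
world [0.5745 0.1334 0.141 ] d [-0.3  0.   0.2] turn [0.02 0.   0.03]
now shaker [-0.043   0.0183] 0.1412 F [1.3 1.6 6.4] t 8.25
```

```bash
python3 -m pendant '[{"dx":0,"dy":0,"dz":1,"ax":0,"ay":0,"az":0,"gripper":0},{"dx":0,"dy":0,"dz":2,"ax":0,"ay":0,"az":0,"gripper":0},{"dx":0,"dy":0,"dz":3,"ax":0,"ay":0,"az":0,"gripper":0},{"dx":0,"dy":0,"dz":3,"ax":0,"ay":0,"az":0,"gripper":0}]'; python3 go.py -.043 .018 .141
```

```text
t: 8.65
ee_pos: [0.5751, 0.1337, 0.1409]
orientation: [3.139, -0.0, 1.343]
contact_force: [-6.6, -1.5, 24.3]
grip_width: -0.0002
grasp_force: 12.2
world [0.5745 0.1334 0.141 ] d [-0.5 -0.5 -0.1] turn [ 0.16 -0.01  0.01]
now shaker [-0.0425  0.0185] 0.1409 F [-6.6 -1.5 24.3] t 8.65
```

```bash
python3 -m pendant '[{"dx":0,"dy":0,"dz":-5,"ax":0,"ay":0,"az":0,"gripper":0},{"dx":0,"dy":0,"dz":-15,"ax":0,"ay":0,"az":0,"gripper":0},{"dx":15,"dy":0,"dz":-25,"ax":0,"ay":0,"az":0,"gripper":0},{"dx":40,"dy":0,"dz":-30,"ax":0,"ay":0,"az":0,"gripper":0},{"dx":65,"dy":0,"dz":-30,"ax":0,"ay":0,"az":0,"gripper":0},{"dx":90,"dy":0,"dz":-30,"ax":0,"ay":0,"az":0,"gripper":0},{"dx":110,"dy":0,"dz":-30,"ax":0,"ay":0,"az":0,"gripper":0},{"dx":117,"dy":0,"dz":-30,"ax":0,"ay":0,"az":0,"gripper":0},{"dx":117,"dy":0,"dz":-30,"ax":0,"ay":0,"az":0,"gripper":0},{"dx":117,"dy":0,"dz":-30,"ax":0,"ay":0,"az":0,"gripper":0}]'; python3 go.py -.043 .135 .093
python3 - <<'E'
import cv2,numpy as np
from rig import arm
b=arm.capture("scene")["pixels"][120:260,130:290]
t=arm.capture("top")["pixels"][90:230,130:290]
cv2.imwrite("pics/s4.png",cv2.resize(np.hstack([b,t]),None,fx=2.5,fy=2.5,interpolation=cv2.INTER_CUBIC))
E
```

```text
t: 9.65
ee_pos: [0.601, 0.2461, 0.1675]
orientation: [-3.141, 0.001, 1.342]
contact_force: [0.8, 0.3, 0.9]
grip_width: 0.0002
grasp_force: 0.0
world [0.601  0.2473 0.093 ] d [ 1.3 -0.2 74.5] turn [-0.02  0.07 -0.03]
now shaker [-0.0428  0.1338] 0.1675 F [0.8 0.3 0.9] t 9.65
```

View pics/s4.png

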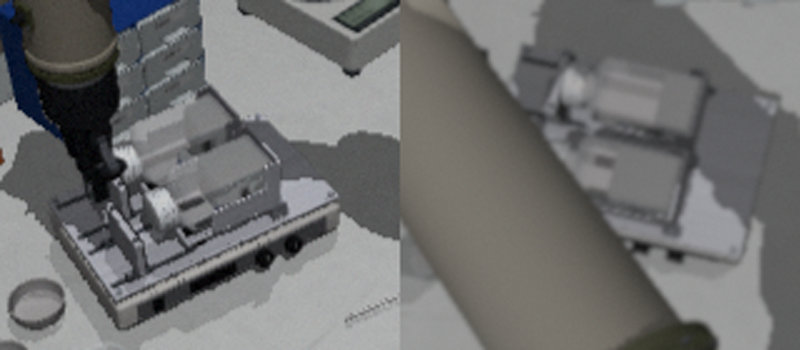

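The bottle now lies level with its neighbour, its cap at (160,208). The clamp bar is at (125,235) and the fingertips are above and behind it. Next I'll lower behind the bar.

```bash
python3 -m pendant '[{"dx":2,"dy":0,"dz":12,"ax":0,"ay":0,"az":0,"gripper":0},{"dx":2,"dy":0,"dz":27,"ax":0,"ay":0,"az":0,"gripper":0},{"dx":2,"dy":0,"dz":42,"ax":0,"ay":0,"az":0,"gripper":0},{"dx":2,"dy":0,"dz":54,"ax":0,"ay":0,"az":0,"gripper":0},{"dx":2,"dy":0,"dz":64,"ax":0,"ay":0,"az":0,"gripper":0},{"dx":2,"dy":0,"dz":72,"ax":0,"ay":0,"az":0,"gripper":0},{"dx":2,"dy":0,"dz":74,"ax":0,"ay":0,"az":0,"gripper":0},{"dx":2,"dy":0,"dz":74,"ax":0,"ay":0,"az":0,"gripper":0}]'; python3 go.py -.043 .11 .093
```

```text
t: 10.55
ee_pos: [0.6013, 0.2497, 0.0937]
orientation: [-3.141, -0.0, 1.343]
contact_force: [-0.4, 0.9, -0.5]
grip_width: 0.0
grasp_force: 0.0
world [0.5953 0.223  0.093 ] d [-27.3   0.2   0.7] turn [-0.01 -0.    0.04]
now shaker [-0.0432  0.1373] 0.0937 F [-0.4  0.9 -0.5] t 10.55
```

```bash
python3 -m pendant '[{"dx":-4,"dy":0,"dz":0,"ax":0,"ay":0,"az":0,"gripper":0},{"dx":-8,"dy":0,"dz":0,"ax":0,"ay":0,"az":0,"gripper":0},{"dx":-11,"dy":0,"dz":0,"ax":0,"ay":0,"az":0,"gripper":0},{"dx":-14,"dy":0,"dz":0,"ax":0,"ay":0,"az":0,"gripper":0},{"dx":-17,"dy":0,"dz":0,"ax":0,"ay":0,"az":0,"gripper":0},{"dx":-20,"dy":0,"dz":0,"ax":0,"ay":0,"az":0,"gripper":0},{"dx":-23,"dy":0,"dz":0,"ax":0,"ay":0,"az":0,"gripper":0},{"dx":-26,"dy":0,"dz":0,"ax":0,"ay":0,"az":0,"gripper":0},{"dx":-29,"dy":0,"dz":0,"ax":0,"ay":0,"az":0,"gripper":0},{"dx":-31,"dy":0,"dz":0,"ax":0,"ay":0,"az":0,"gripper":0}]'; python3 go.py -.043 .1 .093
```

```text
t: 11.55
ee_pos: [0.5942, 0.2191, 0.0938]
orientation: [-3.141, 0.0, 1.343]
contact_force: [-0.4, 2.0, 1.3]
grip_width: 0.0
grasp_force: 1.0
world [0.5931 0.2132 0.093 ] d [-6.   0.3  0.8] turn [-0.01  0.    0.03]
now shaker [-0.0433  0.106 ] 0.0938 F [-0.4  2.   1.3] t 11.55
```

Now it's in contact, sliding at about 2 N. I'll go on slowly until the force rises.

```bash
python3 -m pendant '[{"dx":-1,"dy":0,"dz":0,"ax":0,"ay":0,"az":0,"gripper":0},{"dx":-2,"dy":0,"dz":0,"ax":0,"ay":0,"az":0,"gripper":0},{"dx":-3,"dy":0,"dz":0,"ax":0,"ay":0,"az":0,"gripper":0},{"dx":-4,"dy":0,"dz":0,"ax":0,"ay":0,"az":0,"gripper":0},{"dx":-5,"dy":0,"dz":0,"ax":0,"ay":0,"az":0,"gripper":0},{"dx":-5,"dy":0,"dz":0,"ax":0,"ay":0,"az":0,"gripper":0}]'; python3 go.py -.043 .1 .093
```

```text
t: 12.15
ee_pos: [0.5931, 0.2143, 0.0938]
orientation: [-3.141, 0.0, 1.343]
contact_force: [-0.9, 1.1, 1.8]
grip_width: -0.0001
grasp_force: 0.7
world [0.5931 0.2132 0.093 ] d [-1.1  0.2  0.8] turn [-0.01  0.01  0.03]
now shaker [-0.0432  0.1011] 0.0938 F [-0.9  1.1  1.8] t 12.15
```

```bash
python3 -m pendant '[{"dx":-1,"dy":0,"dz":0,"ax":0,"ay":0,"az":0,"gripper":0},{"dx":-2,"dy":0,"dz":0,"ax":0,"ay":0,"az":0,"gripper":0},{"dx":-3,"dy":0,"dz":0,"ax":0,"ay":0,"az":0,"gripper":0},{"dx":-3,"dy":0,"dz":0,"ax":0,"ay":0,"az":0,"gripper":0}]'; python3 go.py -.043 .1 .093
```

```text
t: 12.55
ee_pos: [0.5929, 0.2139, 0.0939]
orientation: [3.141, -0.004, 1.345]
contact_force: [5.7, 8.7, -5.2]
grip_width: 0.0002
grasp_force: 4.7
world [0.5931 0.2132 0.093 ] d [-0.6  0.3  0.9] turn [ 0.04 -0.22  0.13]
now shaker [-0.0433  0.1006] 0.0939 F [ 5.7  8.7 -5.2] t 12.55
```

```bash
python3 -m pendant '[{"dx":-1,"dy":0,"dz":0,"ax":0,"ay":0,"az":0,"gripper":0},{"dx":-1,"dy":0,"dz":0,"ax":0,"ay":0,"az":0,"gripper":0}]'; python3 -m pendant '[{"dx":4,"dy":0,"dz":0,"ax":0,"ay":0,"az":0,"gripper":0},{"dx":10,"dy":0,"dz":0,"ax":0,"ay":0,"az":0,"gripper":0},{"dx":18,"dy":0,"dz":0,"ax":0,"ay":0,"az":0,"gripper":0},{"dx":28,"dy":0,"dz":-10,"ax":0,"ay":0,"az":0,"gripper":0},{"dx":35,"dy":0,"dz":-40,"ax":0,"ay":0,"az":0,"gripper":0},{"dx":40,"dy":0,"dz":-80,"ax":0,"ay":0,"az":0,"gripper":0},{"dx":60,"dy":0,"dz":-125,"ax":0,"ay":0,"az":0,"gripper":0},{"dx":100,"dy":0,"dz":-150,"ax":0,"ay":0,"az":0,"gripper":0},{"dx":140,"dy":0,"dz":-150,"ax":0,"ay":0,"az":0,"gripper":0},{"dx":160,"dy":0,"dz":-150,"ax":0,"ay":0,"az":0,"gripper":0}]'
python3 - <<'E'
import cv2,numpy as np
from rig import arm
b=arm.capture("scene")["pixels"][120:260,130:290]
t=arm.capture("top")["pixels"][90:230,130:290]
cv2.imwrite("pics/s5.png",cv2.resize(np.hstack([b,t]),None,fx=2.5,fy=2.5,interpolation=cv2.INTER_CUBIC))
E
```

```text
t: 12.75
ee_pos: [0.5929, 0.2139, 0.0939]
orientation: [3.14, -0.005, 1.345]
contact_force: [6.2, 10.8, -6.3]
grip_width: -0.0
grasp_force: 6.2
t: 13.75
ee_pos: [0.6275, 0.3712, 0.2456]
orientation: [3.141, -0.003, 1.346]
contact_force: [-0.6, 0.7, -0.2]
grip_width: 0.0002
grasp_force: 0.0
```

View pics/s5.png

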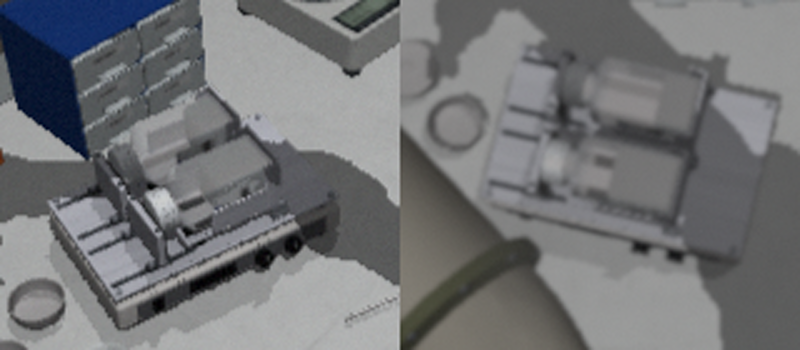

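The clamp bar, at (150,225) on the left and (540,165) on the right, rests against the cap and is aligned with its neighbour. The bottle lies flat and the robot is clear of everything.

```bash
python3 -c "
from rig import arm
print(arm.finish_job())"
```

```text
the job is handed in; nothing more can be done
None
```

The job is handed in: the bottle is down with its carrier on the stops, the clamp bar rests against the cap, and the arm is clear; the whole run took about 14 s.

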